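# Angle the inspection mirror to show a drive's end label to the bench camera

## Task

The bench camera is to read the cross on the end label of the uncovered hard drive (of the two drives lying on grey risers, the one with its bare disc showing, not the one with a circuit board on top) by way of the small swivelling mirror. Slide the camera's shutter fully open by its tab first; then take the mirror by the bar on its top and turn it until that cross appears to the camera in the middle of the mirror, and finish still holding the bar at that angle, because the mirror springs back when let go. Leave the loose things round about where they are.

Things in the scene. Friction and masses are not known exactly. Their poses are not given: they have to be found in the camera images.
- rig: fixed aluminium base plate, 70 (x) x 325 (y) x 10 mm, that carries the mirror and the camera. Origin on the worktop straight below the mirror's pivot, 50 mm from the plate's one end; the rig's +y axis points from the mirror to the camera, z up, +x is to the right of that (away from the robot, roughly). Yaw varies by up to 0.2 rad
- lens (a point): front centre of the lens of the camera, a fixed black box (top 70 mm above the worktop) with a barrel that looks along the rig's -y straight at the mirror; 160 mm from the pivot along the rig's +y, 45 mm above the worktop
- shutter_tab (a point): grip point of the shutter tab: upright dark tab 8 mm thick along the rig's x, 12 mm along y, top at 106 mm above the worktop, point 10 mm below its top; free of other parts above 70 mm. It stands on the dark 36 mm plate that covers the lens and moves with it; 149 mm from the pivot along the rig's +y
- shutter (a joint): shutter slide in m, 0 = shut, grows as the shutter moves along the rig's +x (away from the robot), stop at 0.045 = fully open; friction about 2.5 N, stays where it is left
- bar_grip (a point): grip point on the pivot axis in the bar on top of the mirror, 97 mm above the worktop. The bar is 40 mm long in the mirror's plane (along x of this point), 12 mm thick (along y), from 81 to 109 mm above the worktop. This point's y axis is the mirror's normal, +y out of the reflecting face
- mirror: the swivelling mirror (58 mm wide, 54 mm high, lower edge 18 mm above the worktop) with its bar. Turns about the upright pivot, origin at its foot, axes as bar_grip. At rest it faces the lens squarely, against a stop, with axes parallel to the rig's; it turns only clockwise seen from above, up to 1.45 rad. A light spring (0.07 Nm/rad plus 0.025 Nm preload) drives it back when let go
- mirror_centre (a point): centre of the reflecting face, on the pivot axis, 45 mm above the worktop
- sight (a point): nothing to be seen: frame at the mirror's centre whose +x axis is level and is the camera's central line of sight after reflection (with the mirror at rest it points back to the lens; it turns clockwise by twice the angle that the mirror turns); z up
- open_unit_label (a point): centre of the black cross on the white label (44 x 19 mm) at the end nearest the robot of the uncovered hard drive, about 45 mm above the worktop: this is what the camera must see. The drive (102 x 149 x 21 mm, metal, round disc bare on top) lies on a grey riser 34 mm high, fixed, beyond the mirror
- closed_unit_label (a point): the same kind of label on the other drive (102 x 149 x 25 mm, green circuit board on top) on a like riser, fixed; not wanted. The two drives may be in either place
- tape_roll: bystander, loose: roll of tape, 66 mm across, 19 mm high
- screw_tin: bystander, loose: round tin, 51 mm across, 25 mm high
- magnet_plate: bystander, loose: small magnet on its plate, 41 x 52 x 9 mm
- screwdriver_blue: bystander, loose: small screwdriver, 143 mm long
- pen: bystander, loose: pen, 133 mm long

How it is judged:
By the outcome, as a careful person would: the job done as asked, in the order asked, and still so for the second after the job is handed in, while the arm keeps its last pose, push and grip.
It also fails if it takes over 42 s, if anything falls off the work surface, if the arm or the gripper's body presses on something with over 40 N, if the wrist force passes 120 N, or if a joint passes its speed limit or range.

## Robot

A 7-joint arm with a two-finger parallel gripper is mounted at the origin on a cart in front of the work surface, level with it; the furniture and walls round the work are solid. World frame = base frame: x ahead of the robot, y to its left, z up, the work surface at z = 0. Lengths are in m, angles in rad, forces in N, time in s.
With the tool pointing down it reaches from about 0.4 to 0.875 m from the base axis. Payload 19.3 kg.
Tool frame: the origin (TCP) lies between the finger pads, 19 mm behind the fingertips; this is the grasp point; z points along the fingers, y is the line along which they close (so a half turn about z gives the same grasp; the last joint's range is limited). The gripper opens to 85 mm and grips with 20 to 120 N. Pads are 22 mm wide; open, the fingers measure 114 mm over their backs; the gripper's body (76 mm by 85 mm) begins 54 mm behind the grasp point. The pads swing forward as they close: fully open they stand 13 mm farther back than shut.
Start: joints at [1.215, 0.521, -0.036, 1.599, 0.021, 1.021, -0.113], TCP at [0.176, -0.6, 0.25] pointing down, gripper open.
Joint ranges: [-2.91, 2.91], [-0.3, 2.13], [-1.5, 1.42], [0.17, 2.43], [-1.26, 4.41], [0.16, 1.93], [-2.52, 2.52]. Speed limits (rad/s): [1.89, 1.89, 2.39, 2.39, 3.01, 3.01, 3.01].

## Interface

Orientations are given as a unit quaternion [x, y, z, w].
In Python, from station import sensors, optics, env gives the robot as it stands. The module is installed in compiled form; this text tells all that it offers.
- The arm moves only by the tool carry_out, never from a script. Its argument "targets" is a list that holds one entry, the list of rows, each a list of 7 numbers: the opening, from 0 (shut) to 1 (fully open), then the shift along the tool's x, y, z normalised to -1 to 1, where 1 is 0.4 m, then the turn, a rotation vector about the tool's x, y, z normalised to -1 to 1, where 1 is 90 degrees. A call has 1 to 20 rows; each row shifts and turns the commanded pose from where the row before left it, along the tool's axes as they then stand; what a row does not reach is not made up. A row lasts 1/8 s, in which the tool goes at most 62.5 mm and 10.7 degrees, less where a joint would pass 70% of its speed; a pose out of reach is approached as far as the arm can. A call with a number of a shift or a turn outside -1 to 1 is refused whole. A call with a gripper value outside its range is refused whole. The fingers move at their own pace and stop on an object; "newtons" is the grip in N (left out, the last holds). Time passes only in rows, so rows that do not move let the fingers close. It gives the time, the measured TCP pose, the force, the opening and the grip force at its end, in the units of the state.
- sensors.get_obs(): the state, without advancing time (a new reading comes with each control period).
- optics.read_camera(name): name is "side" or "top" or "wrist"; returns the picture (400x640x3 uint8, red, green, blue); there is no depth.
- optics.camera_info(name): a dict with "fx", "fy", "cx", "cy" (pixels), "extrinsics" (4x4, takes a point from camera to world coordinates). Camera axes: x right, y up, looking along -z (the intrinsics and any distortion apply to the point x, -y, -z); pixel columns grow to the right and rows downward; lengths in m; the calibration is good to about 2 mm. A picture is of the moment at which its call begins: read the wrist's pose just before it. camera_info takes no time and is no camera call; for the wrist camera it gives the pose at the moment of the call.
- env.sign_off(): hands the job in; it is judged then, once.
The state is a dict: "time_s": time; "joints": joint angles; "joint_velocities": joint speeds; "joint_torque": joint torques, N m; "eef_pos": TCP position; "ee_rot": TCP orientation; "ft_force": force on the tool from outside, world axes, zero at the start; "torque": the same for the moment, N m; "grip_width": opening from 0.0 (shut) to 1.0 (fully open); "grip_force": force on a finger pad.
Only numpy, scipy, OpenCV 4.12 (cv2) and the standard library are available. Lean on these libraries where they do the work, as an engineer would, in place of code of your own. Each camera call takes 0.05 s, during which the arm holds its last target. There are 200 camera calls.

## Working session

There is one attempt and no reset: what is moved stays moved. The work goes in short steps, Python scripts to look and compute and a tool call to move; the robot and the scene stay as the last step left them, time stands still between calls to the robot, and variables do not carry over. Pictures are saved under pics/ and viewed, at most 10 in all, crops included, and the job is handed in when it is done.

Besides the shell and the picture viewer there is one more tool, called as name(argument=value, ...) on one line, values as JSON. carry_out: Moves the arm, as the interface text tells. Scaled input: -1 to 1 covers 0.4 m each way for a shift and 90 degrees each way for a turn. Its arguments: {"type":"object","properties":{"targets":{"type":"array"},"newtons":{"type":"number"}},"required":["targets"]}

```bash
mkdir -p pics
python3 - <<'E'
from station import sensors, optics
import cv2,numpy as np
o=sensors.get_obs(); print({k:np.round(v,3).tolist() for k,v in o.items()})
for n in("top","side"):
    i=optics.camera_info(n); print(n,i)
    cv2.imwrite(f"pics/{n}0.png",optics.read_camera(n)[:,:,::-1])
E
```

```text
{'time_s': 0.0, 'joints': [1.215, 0.522, -0.036, 1.6, 0.021, 1.021, -0.113], 'joint_velocities': [-0.001, -0.002, 0.001, -0.001, 0.0, 0.0, -0.001], 'joint_torque': [0.001, -92.711, 1.98, -36.993, 0.018, 0.008, 0.0], 'eef_pos': [0.176, -0.599, 0.249], 'ee_rot': [0.99, 0.142, -0.0, -0.001], 'ft_force': [0.901, -0.582, 0.078], 'torque': [-0.013, -0.038, 0.056], 'grip_force': 0.0, 'grip_width': 1.005}
top {'fx': 499.6301437141072, 'fy': 499.6301437141072, 'cx': 319.9916084120541, 'cy': 208.91466680656868, 'extrinsics': array([[ 0.03963473,  0.97739059, -0.20769383,  0.31615727],
       [-0.99921099,  0.03929874, -0.00574518, -0.04935102],
       [ 0.00254682,  0.20775767,  0.97817701,  1.26540286],
       [ 0.        ,  0.        ,  0.        ,  1.        ]])}
side {'fx': 511.89176535300174, 'fy': 511.89176535300174, 'cx': 324.0108803295549, 'cy': 200.69321900939318, 'extrinsics': array([[ 0.88329674,  0.17826013, -0.43360143, -0.10536516],
       [-0.46879202,  0.34486734, -0.81320389, -1.29854838],
       [ 0.00457314,  0.92156923,  0.38818712,  0.67801432],
       [ 0.        ,  0.        ,  0.        ,  1.        ]])}
```

View pics/top0.png

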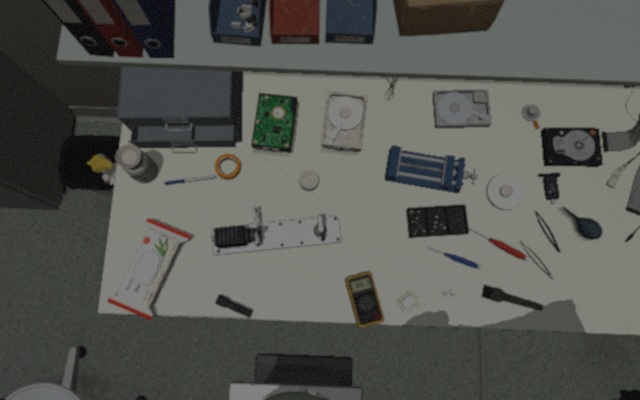

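View pics/side0.png

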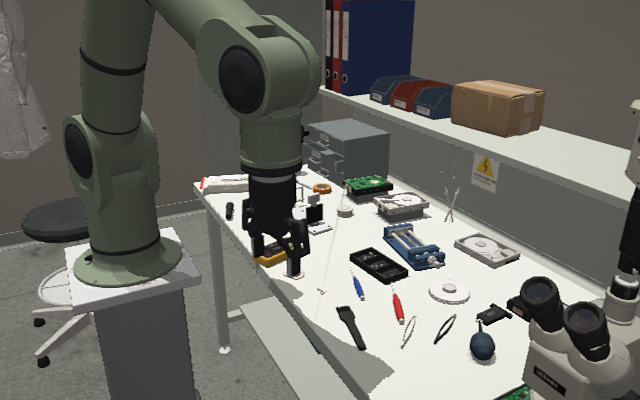

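The top view shows the rig at about (213–340, 215–255), with the camera box at its left end and the mirror at about (322, 230). The bare-disc drive on a riser is at (344, 122) and the green-board drive at (275, 123). The side view shows the arm over the near right part of the bench, hiding part of the rig. Next, enlarged crops.

```bash
cat > h.py <<'E'
import numpy as np,cv2
from station import sensors, optics
def ray(n,u,v,i=None):
    i=i or optics.camera_info(n);E=i["extrinsics"]
    d=E[:3,:3]@np.array([(u-i["cx"])/i["fx"],-(v-i["cy"])/i["fy"],-1]);return E[:3,3],d
def at(n,u,v,z,i=None):
    o,d=ray(n,u,v,i);return (o+d*(z-o[2])/d[2])
def proj(n,p,i=None):
    i=i or optics.camera_info(n);E=i["extrinsics"]
    c=E[:3,:3].T@(np.asarray(p)-E[:3,3]);return np.array([i["cx"]+i["fx"]*c[0]/-c[2],i["cy"]-i["fy"]*c[1]/-c[2]])
E
python3 - <<'E'
from h import *
im=cv2.imread("pics/top0.png")
c=cv2.convertScaleAbs(im[205:265,205:350],alpha=1.6)
cv2.imwrite("pics/c1.png",cv2.resize(c,None,fx=5.5,fy=5.5,interpolation=cv2.INTER_CUBIC))
c=cv2.convertScaleAbs(im[85:165,245:375],alpha=1.6)
cv2.imwrite("pics/c2.png",cv2.resize(c,None,fx=6,fy=6,interpolation=cv2.INTER_CUBIC))
for u,v in((213,237),(340,230)):print(at("top",u,v,.01))
for u,v in((325,150),(361,150),(365,96)):print(at("top",u,v,.055))
E
```

```text
[0.49902339 0.22635666 0.01      ]
[ 0.52991932 -0.09505662  0.01      ]
[ 0.72655132 -0.04889046  0.055     ]
[ 0.73025568 -0.14028781  0.055     ]
[ 0.87800444 -0.14736138  0.055     ]
```

View pics/c1.png

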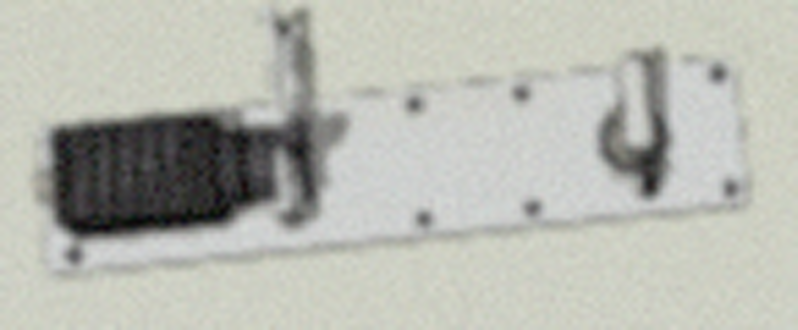

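View pics/c2.png

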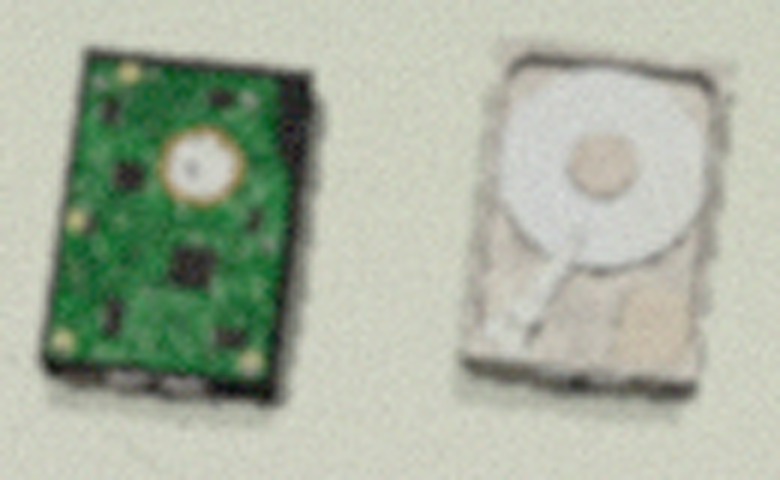

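The rig crop shows plate corners at (45,130), (52,272), (738,58) and (748,205). The shutter tab stands at about (290,10) and the mirror bar at about (643,60). The drive crop shows the bare-disc drive on the right, with its front lower edge from (465,370) to (695,395).

Run:
```python
from h import *
from scipy.optimize import least_squares
px=[(45,130),(52,272),(738,58),(748,205)]
P=np.array([at("top",205+u/5.5-.5+.09,205+v/5.5-.4,.01)[:2] for u,v in px])
L=np.array([(35,275),(-35,275),(35,-50),(-35,-50)])/1e3
# TL in image: left = +y world, top = +x
def T(p):
    c,s=np.cos(p[2]),np.sin(p[2]);return L@np.array([[c,s],[-s,c]])+p[:2]
r=least_squares(lambda p:(T(p)-P).ravel(),[.53,-.05,0]);print(P,r.x,np.round(r.fun*1e3,1))
for u,v in((470,357),(695,383)):print("top edge",at("top",245+u/6-.4,85+v/6-.4,.055))
for u,v in((468,372),(693,396)):print("bot edge",at("top",245+u/6-.4,85+v/6-.4,.034))
x,y,t=r.x;c,s=np.cos(t),np.sin(t)
for n,a,b,z in(("tab",0,.149,.106),("bar",0,0,.109)):
    p=[x+c*a-s*b,y+s*a+c*b,z];q=proj("top",p);print(n,np.round(p,4),q,(q-205)*5.5)
from scipy.spatial.transform import Rotation as R
o=sensors.get_obs();i=optics.camera_info("wrist");E=i["extrinsics"];Rt=R.from_quat(o["ee_rot"]).as_matrix()
print(i["fx"],i["fy"],i["cx"],i["cy"],"cam in tool",np.round(Rt.T@(E[:3,3]-o["eef_pos"]),4),np.round(Rt.T@E[:3,:3],3).tolist(),np.round(Rt,3).tolist())
```

```text
[[ 0.52148652  0.22883208]
 [ 0.45583957  0.22008056]
 [ 0.56833922 -0.09070415]
 [ 0.49951567 -0.09750492]] [ 0.52699592 -0.04622311  0.14001858] [ 1.8  2.1 -1.9  1.1  0.3 -0.1 -0.2 -3.1]
top edge [ 0.74208336 -0.0430394   0.055     ]
top edge [ 0.73437371 -0.13875352  0.055     ]
bot edge [ 0.74264076 -0.04232915  0.034     ]
bot edge [ 0.73572023 -0.13957785  0.034     ]
tab [0.5062 0.1013 0.106 ] [257.89241109 229.84813341] [290.90826098 136.66473376]
bar [ 0.527  -0.0462  0.109 ] [320.9636543  223.39657178] [637.80009867 101.1811448 ]
347.1581851741306 347.1581851741306 324.5155062866349 197.48536991327398 cam in tool [ 0.0832 -0.0005 -0.1249] [[0.001, 0.947, 0.321], [1.0, -0.001, -0.0], [0.0, 0.321, -0.947]] [[0.959, 0.282, -0.0], [0.282, -0.959, 0.001], [-0.0, -0.001, -1.0]]
```

carry_out(targets=[[[1,0.128,-0.076,0,0,0,0],[1,0.128,-0.076,0,0,0,0],[1,0.128,-0.076,0,0,0,0],[1,0.128,-0.076,0,0,0,0],[1,0.128,-0.076,0,0,0,0],[1,0.128,-0.076,0,0,0,0],[1,0.128,-0.076,0,0,0,0],[1,0.128,-0.076,0,0,0,0],[1,0.0435,-0.139,0,0,0,0],[1,0.0435,-0.139,0,0,0,0],[1,0.0435,-0.139,0,0,0,0],[1,0.0435,-0.139,0,0,0,0],[1,0.0435,-0.139,0,0,0,0],[1,0.0435,-0.139,0,0,0,0],[1,0,0,0,0,0,-0.1133],[1,0,0,0,0,0,-0.1133],[1,0,0,0,0,0,-0.1133],[1,0,0,0,0,0,-0.1133],[1,0,0,0,0,0,-0.1133],[1,0,0,0,0,0,-0.1133]]])

```text
time_s: 2.6
eef_pos: [0.5066, 0.0986, 0.2498]
ee_rot: [0.778, 0.629, -0.0, -0.0]
ft_force: [-0.8, -0.1, -0.5]
grip_width: 1.001
grip_force: 0.0
```

carry_out(targets=[[[1,0,0,0,0,0,-0.1133],[1,0,0,0,0,0,-0.1133],[1,0,0,0,0,0,0],[1,0,0,0,0,0,0]]])

```text
time_s: 3.1
eef_pos: [0.5067, 0.0985, 0.2499]
ee_rot: [0.658, 0.753, -0.0, -0.0]
ft_force: [-0.4, -0.2, -1.3]
grip_width: 1.002
grip_force: 0.0
```

Run:
```python
from h import *
from scipy.spatial.transform import Rotation as R
o=sensors.get_obs();Rt=R.from_quat(o["ee_rot"]).as_matrix();print(o["time_s"],o["eef_pos"],np.arctan2(Rt[1,0],Rt[0,0]),Rt[2],np.round(o["joints"],2))
i=optics.camera_info("wrist");im=optics.read_camera("wrist")[:,:,::-1]
import pickle;pickle.dump((i,im),open("w1.pkl","wb"))
cv2.imwrite("pics/w1.png",cv2.resize(cv2.convertScaleAbs(im,alpha=1.3),(800,500)))
for p in((.5062,.1013,.106),(.527,-.0462,.109),(.739,-.091,.045)):print(proj("wrist",p,i)*1.25)
```

```text
3.1 [0.5066906  0.09851755 0.2498846 ] 1.7051065065020303 [ 1.66237135e-05 -2.95772562e-04 -9.99999956e-01] [ 0.14  0.4  -0.59  1.86  0.27  0.96 -0.43]
[404.5387643  231.29546724]
[405.63194323 422.955808  ]
[621.94592656 438.37987809]
```

View pics/w1.png

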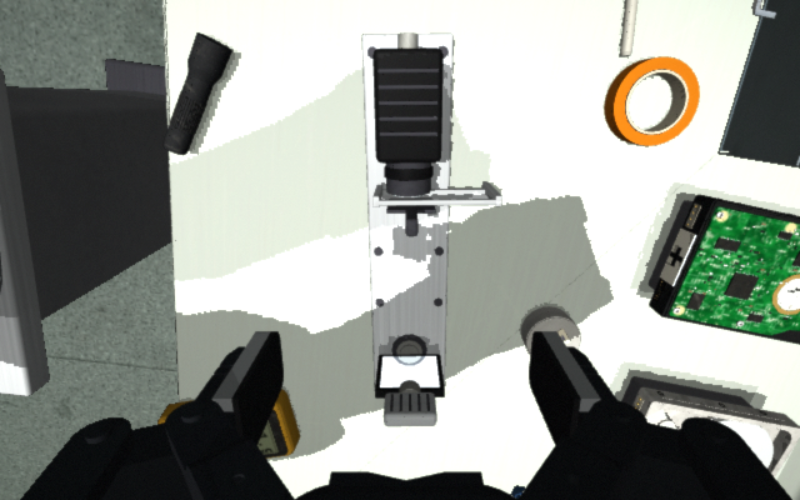

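The wrist view shows the rig well. The camera box is at (408,110), the rail with the shutter at (435,195), the dark tab at (411,225), the mirror at (410,375) with its bar at (410,408). The green-board label is at (675,257), and the bare drive is at lower right. Next, an enlarged crop of the tab, bar and plate end.

Run:
```python
from h import *
import pickle;i,im=pickle.load(open("w1.pkl","rb"))
f=lambda y,x:cv2.resize(cv2.convertScaleAbs(im[y:y+75,x:x+75],alpha=1.2,beta=30),(400,400),interpolation=cv2.INTER_CUBIC)
cv2.imwrite("pics/c3.png",np.hstack([f(140,290),f(275,290)]))
for u,v in((362,33),(453,33)):print(at("wrist",u/1.25,v/1.25,.01,i))
```

```text
[0.45664585 0.22436903 0.01      ]
[0.52523182 0.23370892 0.01      ]
```

View pics/c3.png

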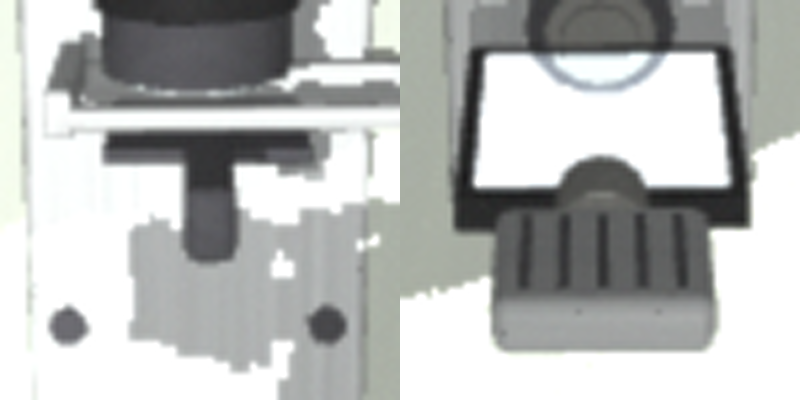

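The crop shows the tab's top face at tile (183–238, 190–262), centre (210,226). The bar's top face is at tile 2 (92–316, 297–350), centre (204,323).

Run:
```python
from h import *
import pickle;i,im=pickle.load(open("w1.pkl","rb"))
t=at("wrist",329.1,182.0,.106,i);b=at("wrist",327.85,335.2,.109,i)
e=at("wrist",(362+453)/2.5,33/1.25,.01,i)
print("tab",t,"bar",b,"end",e,"d",np.hypot(*(t-b)[:2]))
for n,p in(("tab",t),("end",e)):print(n,"yaw",np.arctan2(-(p-b)[0],(p-b)[1]),np.hypot(*(p-b)[:2]))
q=lambda u,v:at("wrist",290+u/5.333-.4,275+v/5.333-.4,.109,i)
a,c=q(92,350),q(316,350);print("bar len",np.hypot(*(c-a)[:2]),"yaw",np.arctan2((c-a)[1],(c-a)[0]))
```

```text
tab [0.51022172 0.10442183 0.106     ] bar [ 0.52960608 -0.04219553  0.109     ] end [0.49093915 0.22903902 0.01      ] d 0.14789321589530552
tab yaw 0.13144817772014833 0.14789321589530552
end yaw 0.1416048518502322 0.2739768437789478
bar len 0.039439624536845394 yaw 0.13544271145524298
```

carry_out(targets=[[[0.6,0.0152,0.009,0.08,0,0,0],[0.6,0,0,0.1,0,0,0],[0.6,0,0,0.1,0,0,0],[0.6,0,0,0.06,0,0,0],[0.6,0,0,0.04,0,0,0],[0,0,0,0,0,0,0],[0,0,0,0,0,0,0],[0,0,0,0,0,0,0],[0,0,0,0,0,0,0],[0,0,0,0,0,0,0],[0,0,0,0,0,0,0]]], newtons=25)

```text
time_s: 4.53
eef_pos: [0.5099, 0.1053, 0.0989]
ee_rot: [0.656, 0.754, 0.001, 0.0]
ft_force: [-2.0, -0.0, 8.2]
grip_width: 0.091
grip_force: 29.8
```

carry_out(targets=[[[0,0,0.0215,0,0,0,0],[0,0,0.0215,0,0,0,0],[0,0,0.0215,0,0,0,0],[0,0,0.0215,0,0,0,0],[0,0,0.0215,0,0,0,0],[0,0,0,0,0,0,0]]])

```text
time_s: 5.28
eef_pos: [0.5525, 0.1113, 0.099]
ee_rot: [0.657, 0.754, 0.0, 0.0]
ft_force: [-2.8, -0.1, 8.9]
grip_width: 0.087
grip_force: 29.8
```

carry_out(targets=[[[0,0,0.0035,0,0,0,0],[0,0,0.0035,0,0,0,0],[0,0,0,0,0,0,0]]])

```text
time_s: 5.65
eef_pos: [0.5531, 0.1114, 0.0989]
ee_rot: [0.656, 0.754, -0.001, -0.001]
ft_force: [-19.0, -1.8, 22.0]
grip_width: 0.084
grip_force: 31.7
```

carry_out(targets=[[[0.6,0,0,0,0,0,0],[0.6,0,0,0,0,0,0],[0.6,0,0,0,0,0,0],[0.6,0,0,0,0,0,0],[0.6,0,0,-0.126,0,0,0],[0.6,0,0,-0.126,0,0,0],[0.6,0,0,-0.126,0,0,0],[0.6,-0.093,-0.0274,0,0,0,0],[0.6,-0.093,-0.0274,0,0,0,0],[0.6,-0.093,-0.0274,0,0,0,0],[0.6,-0.093,-0.0274,0,0,0,0],[0.6,0,0,0,0,0,-0.1114],[0.6,0,0,0,0,0,-0.1114],[0.6,0,0,0,0,0,-0.1114],[0.6,0,0,0,0,0,-0.1114],[0.6,0,0,0,0,0,-0.1114],[0.6,0,0,0,0,0,-0.1114],[0.6,0,0,0,0,0,-0.1114],[0.6,0,0,0,0,0,-0.1114],[0.6,0,0,0,0,0,-0.1114]]])

```text
time_s: 8.15
eef_pos: [0.532, -0.042, 0.2492]
ee_rot: [-0.074, 0.997, -0.0, 0.0]
ft_force: [0.0, -0.2, -0.3]
grip_width: 0.601
grip_force: 0.0
```

carry_out(targets=[[[0.6,0,0,0,0,0,0],[0.6,0,0,0,0,0,0]]])

```text
time_s: 8.4
eef_pos: [0.532, -0.042, 0.2492]
ee_rot: [-0.069, 0.998, 0.0, -0.0]
ft_force: [-0.1, 0.5, -0.6]
grip_width: 0.6
grip_force: 0.0
```

Run:
```python
from h import *
from scipy.spatial.transform import Rotation as R
o=sensors.get_obs();Rt=R.from_quat(o["ee_rot"]).as_matrix();print(o["time_s"],o["eef_pos"],np.arctan2(Rt[1,0],Rt[0,0]),Rt[2],np.round(o["joints"],2))
i=optics.camera_info("wrist");im=optics.read_camera("wrist")[:,:,::-1]
import pickle;pickle.dump((i,im),open("w2.pkl","wb"))
cv2.imwrite("pics/w2.png",cv2.resize(cv2.convertScaleAbs(im,alpha=1.3),(800,500)))
for p in((.553,.111,.106),(.5296,-.0425,.109),(.739,-.091,.045)):print(proj("wrist",p,i)*1.25)
```

```text
8.4 [ 0.53196639 -0.04199519  0.24919063] -3.0030162460904464 [ 3.41891168e-05  1.67963134e-05 -9.99999999e-01] [ 0.64  0.52 -0.92  1.81  0.47  1.05  1.24]
[624.0541934  293.50259726]
[404.28789217 231.78583495]
[321.31698388 419.58294354]
```

View pics/w2.png

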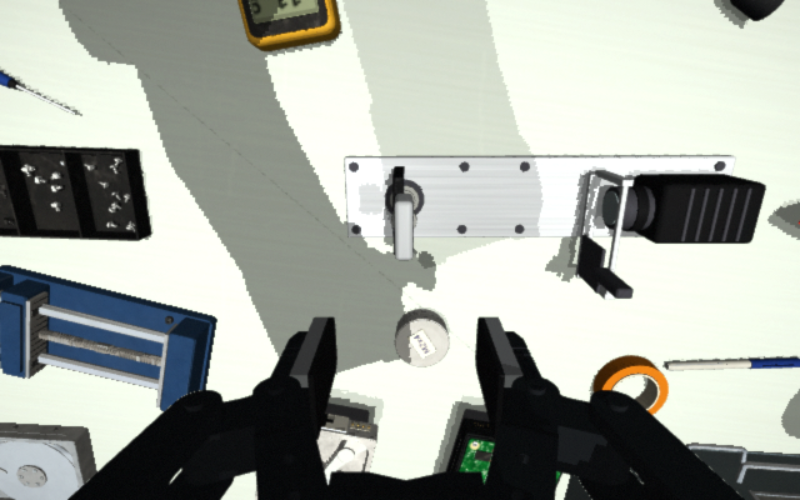

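The wrist view shows the shutter open, with the plate at (600,268) clear of the lens at (612,205). The bar's top face centre is at (403,229), about where predicted (404,232). The wanted label is behind the left finger, so I shift sideways to see it between the fingers.

carry_out(targets=[[[0.6,0.017,-0.121,0,0,0,0],[0.6,0,0,0,0,0,0],[0.6,0,0,0,0,0,0]]])

```text
time_s: 8.82
eef_pos: [0.5321, -0.0904, 0.2493]
ee_rot: [-0.071, 0.998, 0.0, 0.0]
ft_force: [-1.3, 1.1, 1.2]
grip_width: 0.606
grip_force: 0.0
```

Run:
```python
from h import *
from scipy.spatial.transform import Rotation as R
o=sensors.get_obs();print(o["time_s"],o["eef_pos"])
i=optics.camera_info("wrist");im=optics.read_camera("wrist")[:,:,::-1]
import pickle;pickle.dump((i,im),open("w3.pkl","wb"))
q=proj("wrist",(.739,-.091,.045),i);b=proj("wrist",(.529,-.0425,.109),i);print(q,b)
x,y=320-50,300;x2,y2=int(b[0])-37,int(b[1])-37
print(x,y,x2,y2)
A=cv2.resize(cv2.convertScaleAbs(im[y:y+100,x:x+100],alpha=1.2,beta=20),(400,400),interpolation=cv2.INTER_CUBIC)
B=cv2.resize(cv2.convertScaleAbs(im[y2:y2+75,x2:x2+75],alpha=1.1),(400,400),interpolation=cv2.INTER_CUBIC)
cv2.imwrite("pics/w3.png",np.hstack([A,B]))
```

```text
8.825 [ 0.53212821 -0.0904102   0.24929135]
[298.19336853 340.11368243] [383.28816871 192.63966913]
270 300 346 155
```

View pics/w3.png

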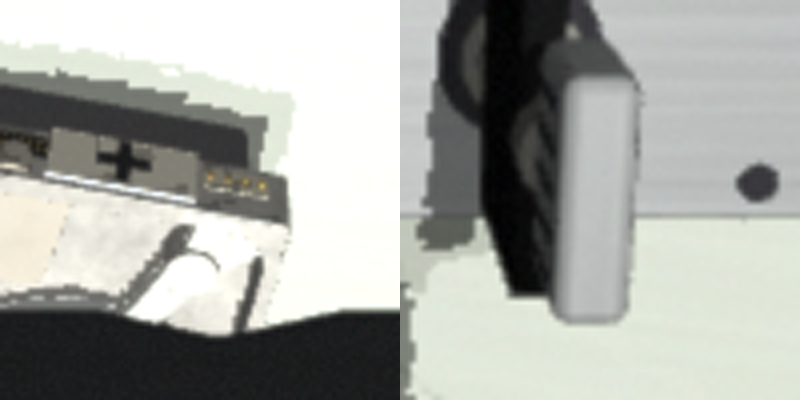

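The left tile shows the cross at (124,160), giving pixel (300.6, 339.6). The right tile shows the bar's top face centred at (195,199), giving pixel (382.2, 191.9).

Run:
```python
from h import *
import pickle
from scipy.spatial.transform import Rotation as R
i,im=pickle.load(open("w3.pkl","rb"))
l=at("wrist",300.6,339.6,.045,i);b=at("wrist",382.2,191.9,.109,i);print("label",l,"bar",b)
for piv in((.5296,-.0422),b[:2],(.529,-.043)):
    v=l[:2]-piv; s=np.arctan2(v[1],v[0]); print("turn",(.139+np.pi/2-s)/2)
o=sensors.get_obs();Rt=R.from_quat(o["ee_rot"]).as_matrix()
yaw=np.arctan2(Rt[1,0],Rt[0,0]);p=np.array([.5293,-.0425,.097]);print(o["eef_pos"],yaw,Rt.T@(p-o["eef_pos"])/.4,"turn needed to yaw .139-pi:",(yaw-(.139-np.pi))/(np.pi/2))
```

```text
label [ 0.73787659 -0.08831637  0.045     ] bar [ 0.52851107 -0.04348628  0.109     ]
turn 0.9638498153264395
turn 0.9603673244827272
turn 0.9617191597561388
[ 0.53216683 -0.08999575  0.24933978] -2.9991149085988402 [-0.00967442  0.11849934  0.38086877] turn needed to yaw .139-pi: 0.0022140012244927774
```

carry_out(targets=[[[0.6,-0.0097,0.1185,0,0,0,0.002],[0.6,0,0,0.11,0,0,0],[0.6,0,0,0.11,0,0,0],[0.6,0,0,0.09,0,0,0],[0.6,0,0,0.066,0,0,0],[0,0,0,0,0,0,0],[0,0,0,0,0,0,0],[0,0,0,0,0,0,0],[0,0,0,0,0,0,0],[0,0,0,0,0,0,0],[0,0,0,0,0,0,0]]], newtons=40)

```text
time_s: 10.25
eef_pos: [0.5299, -0.0438, 0.1004]
ee_rot: [-0.069, 0.998, -0.001, 0.001]
ft_force: [-2.1, -3.3, 7.7]
grip_width: 0.134
grip_force: 68.4
```

carry_out(targets=[[[0,0,0,0,0,0,0.07],[0,0,0,0,0,0,0.09],[0,0,0,0,0,0,0.09],[0,0,0,0,0,0,0.09],[0,0,0,0,0,0,0.09],[0,0,0,0,0,0,0.09],[0,0,0,0,0,0,0.09],[0,0,0,0,0,0,0],[0,0,0,0,0,0,0],[0,0,0,0,0,0,0]]])

```text
time_s: 11.5
eef_pos: [0.5296, -0.0444, 0.1004]
ee_rot: [0.398, 0.917, -0.001, 0.001]
ft_force: [-2.3, -7.8, 10.0]
grip_width: 0.132
grip_force: 68.8
```

Run:
```python
from h import *
from scipy.spatial.transform import Rotation as R
o=sensors.get_obs();Rt=R.from_quat(o["ee_rot"]).as_matrix()
yaw=np.arctan2(Rt[1,0],Rt[0,0]);print(o["eef_pos"],yaw,"turned",(.139-np.pi-yaw)%(2*np.pi),Rt[2],o["ft_force"],o["torque"],o["grip_force"],o["grip_width"])
i=optics.camera_info("wrist");im=optics.read_camera("wrist")[:,:,::-1]
cv2.imwrite("pics/w4.png",cv2.resize(im,(800,500)))
im=optics.read_camera("top")[:,:,::-1];cv2.imwrite("pics/t4.png",im)
```

```text
[ 0.52961679 -0.04437235  0.10036623] 2.3221246685149826 turned 0.9584679850748108 [-2.15086845e-03 -2.21362202e-04 -9.99997662e-01] [-2.31388147 -7.78913654 10.01731591] [-1.66916938  0.85478858  0.11131816] 68.76655161380768 0.1319183751274003
```

View pics/w4.png

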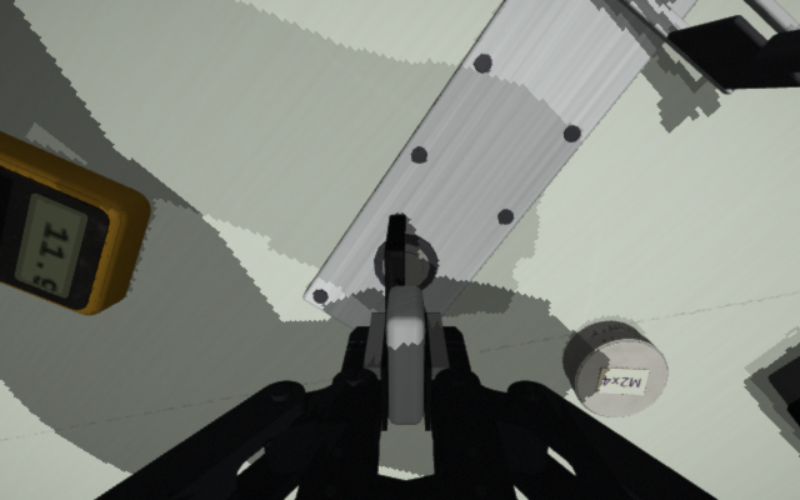

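The wrist view shows the bar held flush between the pads. The plate holes are at (320,297), (419,155), (483,63), (505,216) and (572,133). I use them to refine the rig's yaw.

Run:
```python
from h import *
i=optics.camera_info("wrist")
h=[at("wrist",(u)/1.25,v/1.25,.01,i) for u,v in((320,297),(419,155),(483,63),(505,216),(572,133))]
y=lambda a,b:np.arctan2(-(b-a)[0],(b-a)[1])
print(np.round(h,4),y(h[0],h[1]),y(h[0],h[2]),y(h[3],h[4]))
import pickle
for n,pts in(("w2",((464,167),(525,167),(354,167),(720,167),(462,229),(519,229),(357,229))),):
    j,_=pickle.load(open(n+".pkl","rb"));g=[at("wrist",u/1.25,v/1.25,.01,j) for u,v in pts]
    print(y(g[0],g[1]),y(g[2],g[3]),y(g[6],g[5]),np.round(g,4).tolist())
```

```text
[[ 0.5093 -0.0897  0.01  ]
 [ 0.496   0.0023  0.01  ]
 [ 0.4888  0.0523  0.01  ]
 [ 0.5494  0.0101  0.01  ]
 [ 0.5425  0.0601  0.01  ]] 0.14315578184668046 0.14352400179093827 0.13572846076805378
0.13952094434824308 0.13952094434824203 0.13947024036068195 [[0.4963, 0.0029, 0.01], [0.4893, 0.0533, 0.01], [0.5091, -0.088, 0.01], [0.4667, 0.2143, 0.01], [0.5496, 0.0109, 0.01], [0.5427, 0.0603, 0.01], [0.5623, -0.0799, 0.01]]
```

carry_out(targets=[[[0,0,0,0,0,0,0.0016],[0,0,0,0,0,0,0],[0,0,0,0,0,0,0],[0,0,0,0,0,0,0]]])

```text
time_s: 12.1
eef_pos: [0.5297, -0.0444, 0.1004]
ee_rot: [0.4, 0.917, -0.0, 0.001]
ft_force: [-2.4, -7.5, 10.1]
grip_width: 0.133
grip_force: 68.8
```

Run:
```python
from h import *
from scipy.spatial.transform import Rotation as R
from station import env
o=sensors.get_obs();Rt=R.from_quat(o["ee_rot"]).as_matrix()
t=(.140-np.pi-np.arctan2(Rt[1,0],Rt[0,0]))%(2*np.pi);print(t,o["ft_force"],o["grip_force"],o["time_s"])
if abs(t-.962)<.004: print(env.sign_off())
```

```text
0.9621178730710076 [-2.37984257 -7.54487949 10.09659257] 68.78864407539368 12.1
the job is handed in; nothing more can be done
None
```

The shutter is open against its stop and the gripper still holds the mirror bar at 0.962 rad, the angle I worked out for the uncovered drive's cross; I could not check the reflection itself, and the job was handed in at 12.1 s.

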